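# Lids on the bisque-fired pots

### The job

Put each of the four loose clay lids on the pot it fits by shape and size, lying level and fully home on the rim, the square and the oblong one lined up with their pots. Set them down gently, without letting a lid drop, leave the pots standing where they are, and do not disturb the stone.

Things in the scene. Friction and masses are not known exactly. Their poses are not given: they have to be found in the camera images.
- lid_large_grip (a point): Large round lid of cream bisque clay, 114 mm across, collar 80 mm across, with a round knob 24 mm across. Plate 8 mm thick over an 8 mm deep locating collar: on the table the plate's top is 16 mm up. Knob at the centre, 38 mm high above the plate. This point: on the knob's axis, 24 mm above the plate's top, 14 mm below the knob's top; z up. Its yaw does not matter. About 160 g.
- lid_small_grip (a point): Small round lid of cream bisque clay, 82 mm across, collar 48 mm across, with a round knob 24 mm across. Plate 8 mm thick over an 8 mm deep locating collar: on the table the plate's top is 16 mm up. Knob at the centre, 38 mm high above the plate. This point: on the knob's axis, 24 mm above the plate's top, 14 mm below the knob's top; z up. Its yaw does not matter. About 80 g.
- lid_square_grip (a point): Square lid of cream bisque clay, 90 x 90 mm, collar 56 x 56 mm, with a square knob 24 x 24 mm. Plate 8 mm thick over an 8 mm deep locating collar: on the table the plate's top is 16 mm up. Knob at the centre, 38 mm high above the plate. This point: on the knob's axis, 24 mm above the plate's top, 14 mm below the knob's top; z up. x and y run parallel to the sides of the plate and of the knob. About 130 g.
- lid_oval_grip (a point): Oblong round-ended lid of cream bisque clay, 122 x 82 mm, collar 88 x 48 mm, with a slab-shaped knob 48 mm long and 16 mm thick along the lid's length. Plate 8 mm thick over an 8 mm deep locating collar: on the table the plate's top is 16 mm up. Knob at the centre, 38 mm high above the plate. This point: on the knob's axis, 24 mm above the plate's top, 14 mm below the knob's top; z up. x runs along the length, y across the 16 mm of the knob. About 120 g.
- pot_large_mouth (a point): Large round pot of cream bisque clay, 112 mm across, 75 mm high, mouth 96 mm across. Loose, walls 8 mm thick. This point: centre of the open mouth, at rim height; z up. With its lid seated the plate lies on the rim and the lid's point is 32 mm above this one. About 550 g.
- pot_small_mouth (a point): Small round pot of cream bisque clay, 80 mm across, 60 mm high, mouth 64 mm across. Loose, walls 8 mm thick. This point: centre of the open mouth, at rim height; z up. With its lid seated the plate lies on the rim and the lid's point is 32 mm above this one. About 350 g.
- pot_square_mouth (a point): Square pot of cream bisque clay, 88 x 88 mm, 65 mm high, mouth 72 x 72 mm. Loose, walls 8 mm thick. This point: centre of the open mouth, at rim height; z up. With its lid seated the plate lies on the rim and the lid's point is 32 mm above this one. x and y run parallel to its sides; the lid fits in any of the four quarter turns. About 500 g.
- pot_oval_mouth (a point): Oblong round-ended pot of cream bisque clay, 120 x 80 mm, 60 mm high, mouth 104 x 64 mm. Loose, walls 8 mm thick. This point: centre of the open mouth, at rim height; z up. With its lid seated the plate lies on the rim and the lid's point is 32 mm above this one. x runs along its length; the lid fits either way round. About 450 g.
- stone_mid (a point): Bystander: a smooth brown river stone, 78 mm across and 40 mm high, lying among the pots. This point is its middle, half-way up.
Mind the look-alikes: they are no part of the job. What is shaped like the part that bears lid_large_grip but pink or turquoise is not meant. Leave any orange or purple look-alike of the part that bears lid_square_grip alone.

How it is judged:
By the outcome, as a careful person would: the job done as asked, in the order asked, and still so for the second after the job is handed in, with the robot touching nothing.
It also fails if it takes over 118 s, if anything falls off the work surface, if the arm or the gripper's body presses on something with over 40 N, if the wrist force passes 120 N, or if a joint passes its speed limit or range.

### The arm

A 6-joint arm with a two-finger parallel gripper is mounted at the origin on the work surface. World frame = base frame: x ahead of the robot, y to its left, z up, the work surface at z = 0. Lengths are in m, angles in rad, forces in N, time in s.
With the tool pointing down it reaches from about 0.3 to 0.875 m from the base axis. Payload 6.4 kg.
Tool frame: the origin (TCP) lies midway between the tips of the shut fingers; the grasp point (between the pads) lies 19 mm behind it; z points along the fingers, y is the line along which they close (so a half turn about z gives the same grasp; the last joint's range is limited). The gripper opens to 85 mm and grips with 20 to 120 N. Pads are 22 mm wide; open, the fingers measure 114 mm over their backs; the gripper's body (76 mm by 85 mm) begins 54 mm behind the grasp point. The pads swing forward as they close: fully open they stand 13 mm farther back than shut.
Start: joints at [0.919, 0.181, 1.607, -0, 1.354, -0.206], TCP at [0.248, 0.519, 0.231] pointing down, gripper open.
Joint ranges: [-2.99, 2.99], [-0.89, 2.07], [0.3, 2.58], [-1.14, 4.28], [0, 2.63], [-3.12, 3.12]. Speed limits (rad/s): [2.57, 2.57, 3.01, 3.14, 3.14, 3.14].

### API

Orientations are given as a unit quaternion [w, x, y, z].
In Python, from bench import ctrl gives the robot as it stands. The module is installed in compiled form; this text tells all that it offers.
- The arm moves only by the tool move_arm, never from a script. Its argument "plan" is one flat list of numbers, 6 for each row, row after row: the shift along the world's x, y, z in units of 50 mm (1.0 is 50 mm), then the turn, a rotation vector about the world's x, y, z in rad. A call has 1 to 10 rows; each row is the pose to reach, as a shift and turn from the pose commanded when the call began; what a row does not reach only later rows make up. A row lasts 1/8 s, in which the tool goes at most 62.5 mm and 10.7 degrees, less where a joint would pass 70% of its speed; a pose out of reach is approached as far as the arm can. A call with a gripper value outside its range is refused whole. "grip" is the finger opening in mm, from 0 to 85.4, set as the call begins (left out, the last holds). The fingers move at their own pace and stop on an object; the grip force is fixed at half the most. Time passes only in rows, so rows that repeat a pose let the fingers close. It gives the time, the measured TCP pose, the force, the opening and the grip force at its end, in the units of the state.
- ctrl.get_obs(): the state, without advancing time (a new reading comes with each control period).
- ctrl.camera(name): name is "scene" or "side" or "wrist"; returns a dict with "pixels" (400x640x3 uint8, red, green, blue), "fx", "fy", "cx", "cy" (pixels), "dist_coeffs" ([k1, k2, p1, p2, k3] as OpenCV has them; the pictures are not rectified), "origin" and "attitude" of the camera in the world. Camera axes: x right, y down, z forward; pixel columns grow to the right and rows downward; lengths in m; the calibration is good to about 2 mm. A picture is of the moment at which its call begins. There is no depth.
- ctrl.hand_in(): hands the job in; it is judged then, once.
The state is a dict: "time_s": time; "q": joint angles; "dq": joint speeds; "joint_efforts": joint torques, N m; "eef_pos": TCP position; "eef_rot": TCP orientation; "wrist_force": force on the tool from outside, world axes, zero at the start; "torque": the same for the moment, N m; "opening": opening from 0.0 (shut) to 1.0 (fully open); "grasp_force": force on a finger pad.
Only numpy, scipy, OpenCV 4.12 (cv2) and the standard library are available. Lean on these libraries where they do the work, as an engineer would, in place of code of your own. Each camera call takes 0.05 s, during which the arm holds its last target. There are 200 camera calls.

## Working session

There is one attempt and no reset: what is moved stays moved. The work goes in short steps, Python scripts to look and compute and a tool call to move; the robot and the scene stay as the last step left them, time stands still between calls to the robot, and variables do not carry over. Pictures are saved under pics/ and viewed, at most 14 in all, crops included, and the job is handed in when it is done.

Besides the shell and the picture viewer there is one more tool, called after "Call:" as name(argument=value, ...) on one line, values as JSON. move_arm: Moves the arm, as the interface text tells. Its arguments: {"type":"object","properties":{"plan":{"type":"array"},"grip":{"type":"number"}},"required":["plan"]}

```bash
mkdir -p pics; ls; python3 - <<'E'
from bench import ctrl
import cv2
for n in("scene","side","wrist"):
    c=ctrl.camera(n); cv2.imwrite(f"pics/{n}0.png",c["pixels"][:,:,::-1])
    print(n,{k:v for k,v in c.items() if k!="pixels"})
print(ctrl.get_obs())
E
```

```text
pics
scene {'fx': 486.8338798730284, 'fy': 486.8338798730284, 'cx': 318.48609989267374, 'cy': 205.35284659957017, 'dist_coeffs': array([-0.10067125,  0.        ,  0.        ,  0.        ,  0.        ]), 'origin': array([1.27582228, 0.20793611, 1.39646098]), 'attitude': array([-0.15336102,  0.58997973,  0.76720544, -0.1994997 ])}
side {'fx': 437.7596553734426, 'fy': 437.7596553734426, 'cx': 320.26420223587587, 'cy': 192.0590097171777, 'dist_coeffs': array([0.01207666, 0.        , 0.        , 0.        , 0.        ]), 'origin': array([-0.06007051, -0.69497748,  1.11008559]), 'attitude': array([-0.33494305,  0.87908307, -0.31660447,  0.1216048 ])}
wrist {'fx': 339.0410876181528, 'fy': 339.0410876181528, 'cx': 319.384804140913, 'cy': 196.87695266942683, 'dist_coeffs': array([-0.07391279,  0.        ,  0.        ,  0.        ,  0.        ]), 'origin': array([0.17698704, 0.55283788, 0.37301371]), 'attitude': array([0.12938228, 0.83596905, 0.5271081 , 0.08107419])}
{'time_s': 0.15, 'q': array([ 9.18695041e-01,  1.81378492e-01,  1.60776048e+00, -2.84883536e-06,
        1.35382033e+00, -2.06285515e-01]), 'dq': array([-1.26818373e-03, -2.33693945e-03, -1.90317691e-03, -6.99012656e-05,
       -2.95340219e-05,  9.49773393e-05]), 'joint_efforts': array([ 3.20111403e-04, -4.45264864e+01, -3.51691067e+01, -3.29028990e-04,
        5.83474495e-03, -2.30992953e-06]), 'eef_pos': array([0.24765281, 0.51846759, 0.23059518]), 'eef_rot': array([-2.83090955e-04,  2.21066143e-01,  9.75258578e-01, -6.21924001e-04]), 'wrist_force': array([ 0.6706629 , -0.7835725 ,  0.27892527]), 'torque': array([-0.02683593, -0.02584086,  0.00726947]), 'grasp_force': 0.0, 'opening': 1.0012137273597779}
```

View pics/scene0.png

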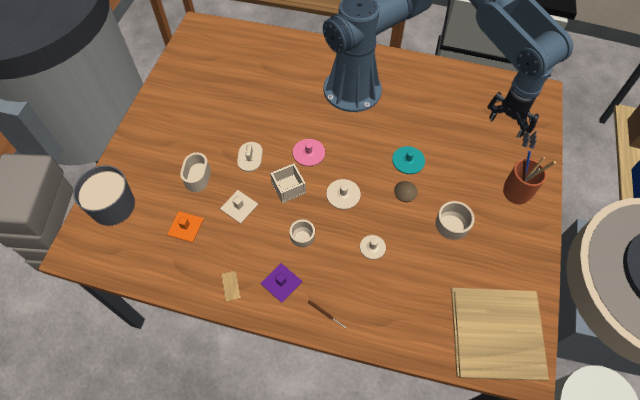

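View pics/side0.png

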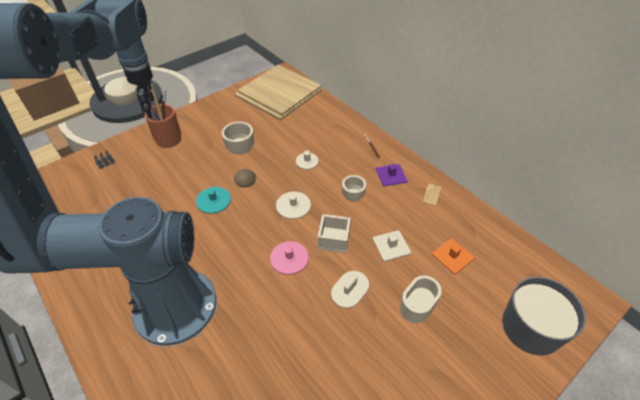

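```bash
cat > h.py <<'E'
from bench import ctrl
import cv2, numpy as np
from scipy.spatial.transform import Rotation as R
from scipy.optimize import minimize
S=4
def proj(c,P):
    Rc=R.from_quat(np.roll(c["attitude"],-1)).as_matrix()
    K=np.array([[c["fx"],0,c["cx"]],[0,c["fy"],c["cy"]],[0,0,1]])
    return cv2.projectPoints(np.asarray(P,float),cv2.Rodrigues(Rc.T)[0],-Rc.T@c["origin"],K,c["dist_coeffs"])[0][:,0]
def ray(c,uv,z):
    K=np.array([[c["fx"],0,c["cx"]],[0,c["fy"],c["cy"]],[0,0,1]])
    p=cv2.undistortPoints(np.array([[uv]],float),K,c["dist_coeffs"])[0,0]
    d=R.from_quat(np.roll(c["attitude"],-1)).apply([p[0],p[1],1]); o=c["origin"]
    return o+d*(z-o[2])/d[2]
def stad(L,W):
    a=np.linspace(-np.pi/2,np.pi/2,20);r=W/2;e=(L-W)/2
    q=np.c_[e+r*np.cos(a),r*np.sin(a)]
    return np.r_[q,-q]
def box(L,W): return np.array([[1,1],[-1,1],[-1,-1],[1,-1]])*[L/2,W/2]
def pr(o,z0,z1): return np.r_[np.c_[o,np.full(len(o),z0)],np.c_[o,np.full(len(o),z1)]]*1e-3
def lid(pl,co,kn): return [pr(co,0,8),pr(pl,8,16),pr(kn,16,54)]
M={"lid_large":lid(stad(114,114),stad(80,80),stad(24,24)),"lid_small":lid(stad(82,82),stad(48,48),stad(24,24)),
"lid_square":lid(box(90,90),box(56,56),box(24,24)),"lid_oval":lid(stad(122,82),stad(88,48),box(48,16)),
"pot_large":[pr(stad(112,112),0,75)],"pot_small":[pr(stad(80,80),0,60)],"pot_square":[pr(box(88,88),0,65)],"pot_oval":[pr(stad(120,80),0,60)]}
def mask(c,stone=False):
    im=cv2.resize(c["pixels"],None,fx=S,fy=S,interpolation=cv2.INTER_CUBIC)
    h=cv2.cvtColor(im,cv2.COLOR_RGB2HSV)
    m=((h[...,1]<95)&(h[...,2]>60)).astype(np.uint8)
    cs,_=cv2.findContours(m,cv2.RETR_EXTERNAL,cv2.CHAIN_APPROX_NONE)
    o=np.zeros_like(m);cv2.drawContours(o,[k for k in cs if cv2.contourArea(k)>300],-1,1,-1)
    return o
def sil(c,name,p,shape,zoff=0):
    m=np.zeros(shape,np.uint8);Rz=R.from_euler("z",p[2])
    for b in M[name]:
        u=proj(c,Rz.apply(b)+[p[0],p[1],zoff])
        u=(u+.5)*S-.5
        cv2.fillConvexPoly(m,cv2.convexHull(np.round(u*16).astype(np.int32)),1,shift=4)
    return m
def fit(name,cams,masks,p0,yaws=(0,),zoff=0):
    best=None
    def cost(v):
        p=[v[0]/100,v[1]/100,v[2]/5];t=0
        for c,m in zip(cams,masks):
            s=sil(c,name,p,m.shape,zoff)
            uv=(proj(c,[[p0[0],p0[1],.03]])[0]*S).astype(int);w=55*S
            a=slice(max(0,uv[1]-w),uv[1]+w),slice(max(0,uv[0]-w),uv[0]+w)
            n,l=cv2.connectedComponents(m[a])
            k=np.unique(l[(s[a]>0)&(l>0)])
            t+=np.sum(np.isin(l,k)&(l>0)!=(s[a]>0)) if len(k) else 1e6
            t/=1
        return t/sum(1 for _ in cams)/S/S
    for y in yaws:
        r=minimize(cost,[p0[0]*100,p0[1]*100,y*5],method="Nelder-Mead",options=dict(initial_simplex=np.array([p0[0]*100,p0[1]*100,y*5])+np.array([[0,0,0],[1,0,.3],[0,1,-.3],[-.5,-.5,1.2]]),xatol=.01,fatol=.05,maxfev=150))
        if best is None or r.fun<best.fun: best=r
    return best.x/[100,100,5],best.fun
E
cat > a.py <<'E'
from h import *
cams=[ctrl.camera("scene"),ctrl.camera("side")]
ms=[mask(c) for c in cams]
px={"lid_large":(343,194,12),"lid_small":(373,247,12),"lid_square":(239,207,12),"lid_oval":(250,156,12),"pot_large":(455,220,35),"pot_small":(302,233,30),"pot_square":(288,184,30),"pot_oval":(195,172,30),"stone":(405,191,20)}
vis=[c["pixels"].copy() for c in cams]
for n,(u,v,z) in px.items():
    p=ray(cams[0],(u,v),z/1000)
    if n=="stone": print(n,p,"from side",ray(cams[1],(245,178),.02));continue
    ys=(0,.4,.8,1.2) if "square" in n else (0,.5,1,1.5,2,2.5) if "oval" in n else (0,)
    x,f=fit(n,cams,ms,p,ys); print(n,p[:2].round(3),x.round(4),round(f,1),"r",round(np.hypot(*x[:2]),3))
    for c,m,i in zip(cams,ms,vis):
        s=cv2.resize(sil(c,n,x,m.shape),(640,400),interpolation=cv2.INTER_AREA)
        k,_=cv2.findContours(s,0,1);cv2.drawContours(i,k,-1,(255,0,0),1)
cv2.imwrite("pics/fit.png",cv2.resize(np.vstack([vis[0][120:290,150:500],vis[1][110:330,180:530]])[:,:,::-1],None,fx=1.5,fy=1.5))
E
python3 a.py
```

```text
lid_large [0.467 0.077] [0.464  0.0746 0.1306] 35.9 r 0.47
lid_small [0.63  0.212] [0.6277 0.209  0.0903] 28.0 r 0.662
lid_square [ 0.602 -0.239] [ 0.5962 -0.2433  1.1931] 38.5 r 0.644
lid_oval [ 0.401 -0.27 ] [ 0.3993 -0.2731  0.2119] 29.7 r 0.484
pot_large [0.482 0.445] [0.49   0.4407 0.0595] 150.0 r 0.659
pot_small [ 0.648 -0.012] [ 0.6516 -0.0113  0.0486] 113.4 r 0.652
pot_square [ 0.487 -0.106] [ 0.4811 -0.1091  0.7135] 49.2 r 0.493
pot_oval [ 0.522 -0.423] [ 0.5188 -0.4235  0.1643] 31.6 r 0.67
stone [0.40813083 0.27287759 0.02      ] from side [0.40427712 0.26737504 0.02      ]
```

View pics/fit.png

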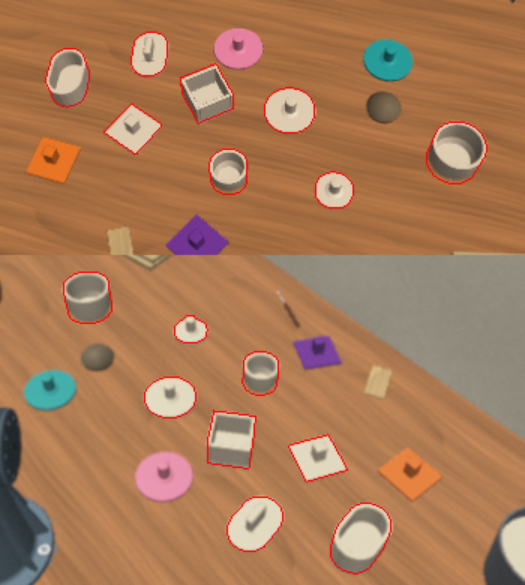

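Call:
move_arm(plan=[7.6,-6.2,-0.6,0,0,0,7.6,-6.2,-0.6,0,0,0,7.6,-6.2,-0.6,0,0,0,7.6,-6.2,-0.6,0,0,0,7.6,-6.2,-0.6,0,0,0,7.6,-6.2,-0.6,0,0,0,7.6,-6.2,-0.6,0,0,0,7.6,-6.2,-0.6,0,0,0,7.6,-6.2,-1.2,0,0,0,7.6,-6.2,-1.2,0,0,0], grip=70)

```text
time_s: 1.5
eef_pos: [0.6261, 0.2078, 0.1679]
eef_rot: [-0.003, 0.222, 0.975, -0.001]
wrist_force: [-1.3, 0.3, -0.6]
opening: 0.815
grasp_force: 0.0
```

```bash
cat > w.py <<'E'
import sys
from h import *
# usage: w.py outfile name x y yaw : overlay knob/mouth outlines from the estimates, on the wrist view
c=ctrl.camera("wrist"); i=c["pixels"].copy()
n=sys.argv[2]; x,y,a=map(float,sys.argv[3:6]); z=float(sys.argv[6]) if len(sys.argv)>6 else 0
for b in M[n]:
    h=len(b)//2
    for q in (b[:h],b[h:]):
        u=proj(c,R.from_euler("z",a).apply(q)+[x,y,z]); cv2.polylines(i,[np.int32(u.round())],True,(255,0,0),1)
cv2.imwrite("pics/"+sys.argv[1],i[:,:,::-1])
o=ctrl.get_obs();print(o["time_s"],o["eef_pos"].round(4),o["eef_rot"].round(4),o["wrist_force"].round(2))
E
python3 w.py w1.png lid_small .6277 .209 0
```

```text
1.55 [0.6267 0.2086 0.1699] [-1.700e-03  2.212e-01  9.752e-01 -6.000e-04] [0.9  0.5  1.01]
```

View pics/w1.png

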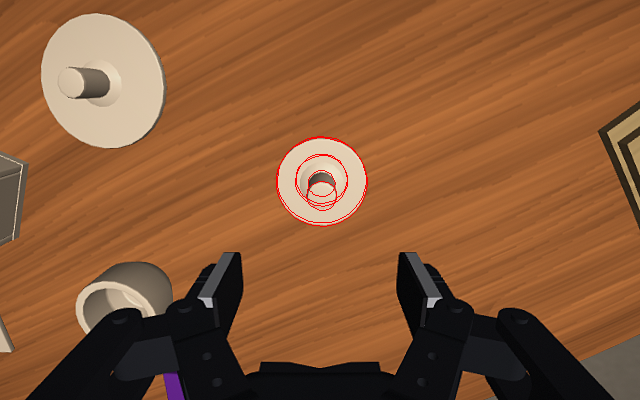

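Call:
move_arm(plan=[0,0,-1,0,0,0,0,0,-2,0,0,0,0,0,-2.6,0,0,0,0,0,-2.9,0,0,0,0,0,-2.9,0,0,0,0,0,-2.9,0,0,0], grip=50)

```text
time_s: 2.3
eef_pos: [0.6294, 0.2093, 0.0285]
eef_rot: [0.002, 0.221, 0.975, 0.001]
wrist_force: [0.1, -0.3, 0.6]
opening: 0.591
grasp_force: 0.0
```

Call:
move_arm(plan=[0,0,0,0,0,0,0,0,0,0,0,0,0,0,0,0,0,0,0,0,0,0,0,0,0,0,0,0,0,0,0,0,0,0,0,0], grip=0)

```text
time_s: 3.05
eef_pos: [0.629, 0.2089, 0.028]
eef_rot: [0.001, 0.221, 0.975, 0.0]
wrist_force: [-0.3, -0.8, 4.7]
opening: 0.262
grasp_force: 58.6
```

Call:
move_arm(plan=[0,0,0.5,0,0,0,0,0,1.5,0,0,0,0,0,2.4,0,0,0,0.24,-1.2,2.4,0,0,0,0.36,-2.4,2.4,0,0,0,0.48,-3.5,2.4,0,0,0,0.48,-4.2,2.4,0,0,0,0.48,-4.4,2.4,0,0,0,0.48,-4.4,2.4,0,0,0,0.48,-4.4,2.4,0,0,0])

```text
time_s: 4.3
eef_pos: [0.6518, -0.0097, 0.1462]
eef_rot: [-0.0, 0.22, 0.975, 0.0]
wrist_force: [-0.5, 0.0, -1.4]
opening: 0.259
grasp_force: 59.0
```

```bash
python3 w.py w2.png pot_small .6516 -.0113 0; python3 - <<'E'
from h import *
c=ctrl.camera("side"); i=c["pixels"].copy()
cv2.imwrite("pics/s2.png",cv2.resize(i[80:320,240:560],None,fx=2,fy=2)[:,:,::-1])
E
```

```text
4.35 [ 0.6518 -0.0096  0.1462] [-1.000e-04  2.202e-01  9.755e-01  2.000e-04] [-0.11  0.22 -1.62]
```

View pics/w2.png

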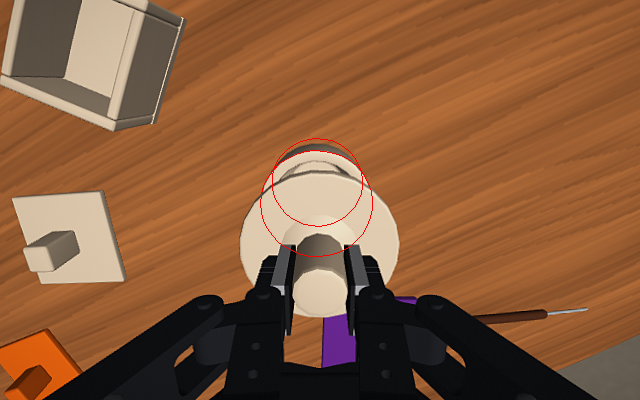

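Call:
move_arm(plan=[0,-0.03,-0.6,0,0,0,0,-0.03,-1.0,0,0,0,0,-0.03,-1.15,0,0,0,0,-0.03,-1.22,0,0,0,0,-0.03,-1.27,0,0,0,0,-0.03,-1.31,0,0,0,0,-0.03,-1.34,0,0,0,0,-0.03,-1.36,0,0,0,0,-0.03,-1.36,0,0,0])

```text
time_s: 5.52
eef_pos: [0.6527, -0.0128, 0.0802]
eef_rot: [0.001, 0.221, 0.975, 0.0]
wrist_force: [-2.2, -0.5, 7.3]
opening: 0.259
grasp_force: 59.9
```

Call:
move_arm(plan=[0,0,0,0,0,0,0,0,0,0,0,0,0,0,0,0,0,0,0,0,0,0,0,0,0,0,0.3,0,0,0,0,0,1.0,0,0,0,0,0,2.0,0,0,0,0,0,2.0,0,0,0], grip=55)

```text
time_s: 6.52
eef_pos: [0.6555, -0.0133, 0.1853]
eef_rot: [0.006, 0.221, 0.975, 0.0]
wrist_force: [0.4, -0.1, 0.9]
opening: 0.641
grasp_force: 0.0
```

```bash
python3 w.py w3.png lid_small .6516 -.0113 0 .052
```

```text
6.575 [ 0.6538 -0.013   0.1822] [3.200e-03 2.210e-01 9.753e-01 1.000e-04] [ 0.33  0.23 -0.71]
```

View pics/w3.png

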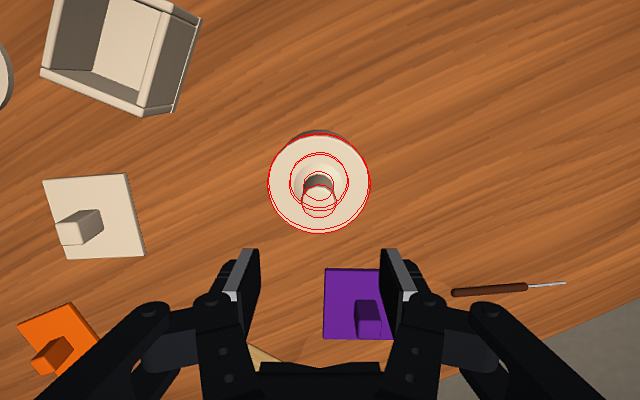

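Call:
move_arm(plan=[-0.3,-1.2,0,0,0,0.03,-0.6,-2.4,0,0,0,0.068,-0.9,-3.5,0,0,0,0.068,-1.11,-4.3,0,0,0,0.068,-1.11,-4.6,0,0,0,0.068,-1.11,-4.6,-0.2,0,0,0.068,-1.11,-4.6,-0.2,0,0,0.068])

```text
time_s: 7.45
eef_pos: [0.5958, -0.2405, 0.1662]
eef_rot: [-0.002, 0.187, 0.982, 0.001]
wrist_force: [-0.6, -0.0, -1.2]
opening: 0.64
grasp_force: 0.0
```

```bash
python3 w.py w4.png lid_square .5962 -.2433 1.1931
```

```text
7.5 [ 0.5963 -0.2406  0.167 ] [-1.100e-03  1.869e-01  9.824e-01  7.000e-04] [-0.29 -0.2  -0.18]
```

View pics/w4.png

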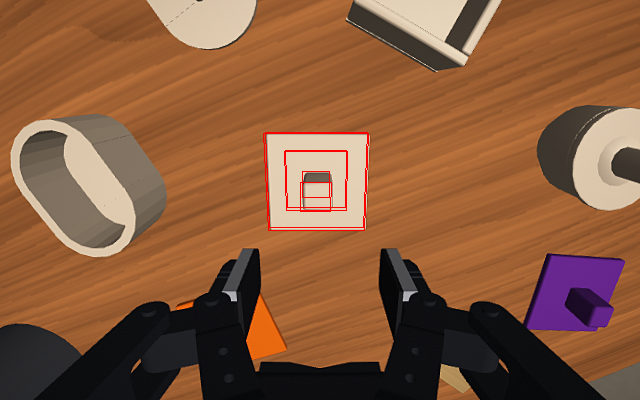

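Call:
move_arm(plan=[0,0,-1,0,0,0,0,0,-2,0,0,0,0,0,-2.6,0,0,0,0,0,-2.82,0,0,0,0,0,-2.82,0,0,0,0,0,-2.82,0,0,0])

```text
time_s: 8.25
eef_pos: [0.5978, -0.2431, 0.0292]
eef_rot: [0.001, 0.188, 0.982, -0.001]
wrist_force: [-0.9, 0.1, -0.5]
opening: 0.643
grasp_force: 0.0
```

Call:
move_arm(plan=[0,0,0,0,0,0,0,0,0,0,0,0,0,0,0,0,0,0,0,0,0,0,0,0,0,0,0,0,0,0,0,0,0,0,0,0], grip=0)

```text
time_s: 9.0
eef_pos: [0.5973, -0.2432, 0.0287]
eef_rot: [0.001, 0.188, 0.982, -0.0]
wrist_force: [-0.9, 0.8, 5.7]
opening: 0.27
grasp_force: 60.2
```

Call:
move_arm(plan=[0,0,0.5,0,0,0,0,0,1.5,0,0,0,0,0,2.5,0,0,0,-0.7,0.9,2.5,0,0,-0.15,-1.4,1.7,2.5,0,0,-0.3,-2.0,2.4,2.5,0,0,-0.42,-2.3,2.68,2.5,0,0,-0.48,-2.3,2.68,2.5,0,0,-0.48,-2.3,2.68,2.5,0,0,-0.48])

```text
time_s: 10.12
eef_pos: [0.4821, -0.1094, 0.1526]
eef_rot: [0.001, 0.416, 0.91, -0.0]
wrist_force: [0.4, -0.2, -1.3]
opening: 0.267
grasp_force: 59.1
```

```bash
python3 w.py w5.png pot_square .4811 -.1091 .7135
```

```text
10.175 [ 0.4822 -0.1095  0.1525] [ 5.000e-04  4.157e-01  9.095e-01 -1.000e-04] [ 0.12  0.86 -1.51]
```

View pics/w5.png

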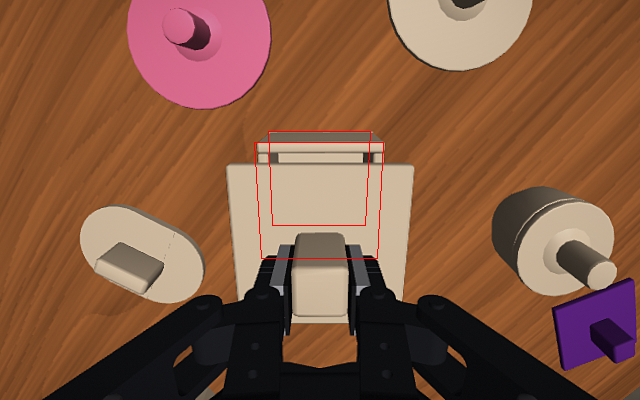

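Call:
move_arm(plan=[0,0,-0.6,0,0,0,0,0,-1.0,0,0,0,0,0,-1.15,0,0,0,0,0,-1.22,0,0,0,0,0,-1.27,0,0,0,0,0,-1.31,0,0,0,0,0,-1.34,0,0,0,0,0,-1.36,0,0,0,0,0,-1.36,0,0,0])

```text
time_s: 11.3
eef_pos: [0.4817, -0.1087, 0.0856]
eef_rot: [0.0, 0.416, 0.91, -0.0]
wrist_force: [-4.3, 2.5, 9.1]
opening: 0.274
grasp_force: 60.6
```

Call:
move_arm(plan=[0,0,0,0,0,0,0,0,0,0,0,0,0,0,0,0,0,0,0,0,0,0,0,0,0,0,0.3,0,0,0,0,0,1.0,0,0,0,0,0,2.0,0,0,0,0,0,2.0,0,0,0], grip=55)

```text
time_s: 12.3
eef_pos: [0.4845, -0.1101, 0.1898]
eef_rot: [0.005, 0.416, 0.909, -0.0]
wrist_force: [0.3, -0.6, -0.0]
opening: 0.64
grasp_force: 0.0
```

Call:
move_arm(plan=[-0.3,-0.6,0,0,0,0.17,-0.6,-1.2,0,0,0,0.34,-0.9,-1.8,0,0,0,0.51,-1.2,-2.4,0,0,0,0.68,-1.5,-3.0,0,0,0,0.85,-1.64,-3.28,0,0,0,1.0,-1.64,-3.28,-0.3,0,0,1.069,-1.64,-3.28,-0.3,0,0,1.069,-1.64,-3.28,-0.3,0,0,1.069])

```text
time_s: 13.42
eef_pos: [0.3995, -0.2725, 0.1695]
eef_rot: [-0.0, -0.105, 0.994, 0.0]
wrist_force: [0.8, 0.4, 0.1]
opening: 0.645
grasp_force: 0.0
```

```bash
python3 w.py w6.png lid_oval .3993 -.2731 .2119
```

```text
13.475 [ 0.3997 -0.2726  0.1697] [ 1.000e-04 -1.050e-01  9.945e-01 -2.000e-04] [-1.09 -0.24  0.39]
```

View pics/w6.png

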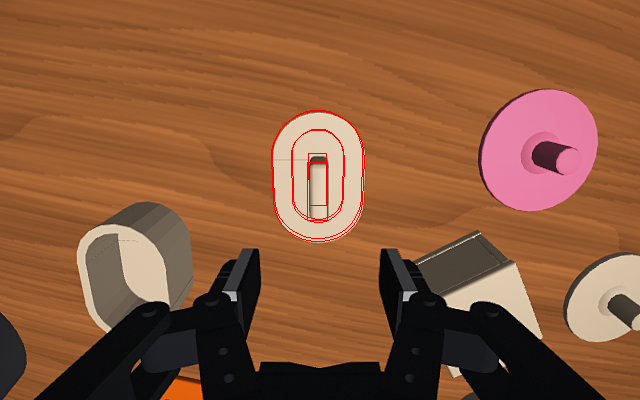

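Call:
move_arm(plan=[0,0,-1,0,0,0,0,0,-2,0,0,0,0,0,-2.6,0,0,0,0,0,-2.82,0,0,0,0,0,-2.82,0,0,0,0,0,-2.82,0,0,0])

```text
time_s: 14.22
eef_pos: [0.4004, -0.2736, 0.0298]
eef_rot: [0.001, -0.105, 0.994, -0.001]
wrist_force: [0.2, -0.1, 1.0]
opening: 0.64
grasp_force: 0.0
```

Call:
move_arm(plan=[0,0,0,0,0,0,0,0,0,0,0,0,0,0,0,0,0,0,0,0,0,0,0,0,0,0,0,0,0,0,0,0,0,0,0,0,0,0,0,0,0,0], grip=0)

```text
time_s: 15.1
eef_pos: [0.4, -0.2734, 0.0292]
eef_rot: [0.0, -0.105, 0.994, -0.001]
wrist_force: [-1.0, -0.3, 6.2]
opening: 0.177
grasp_force: 59.5
```

Call:
move_arm(plan=[0,0,0.5,0,0,0,0,0,1.5,0,0,0,0,0,2.4,0,0,0,0.7,-0.9,2.4,0,0,-0.02,1.4,-1.8,2.4,0,0,-0.03,2.0,-2.5,2.4,0,0,-0.048,2.39,-3.01,2.4,0,0,-0.048,2.39,-3.01,2.4,0,0,-0.048,2.39,-3.01,2.4,0,0,-0.048])

```text
time_s: 16.23
eef_pos: [0.5182, -0.4221, 0.1473]
eef_rot: [-0.001, -0.082, 0.997, 0.001]
wrist_force: [0.6, 0.4, -0.8]
opening: 0.175
grasp_force: 58.9
```

```bash
python3 w.py w7.png pot_oval .5188 -.4235 .1643
```

```text
16.275 [ 0.5182 -0.422   0.1477] [-5.000e-04 -8.160e-02  9.967e-01  8.000e-04] [-0.04  0.95 -0.69]
```

View pics/w7.png

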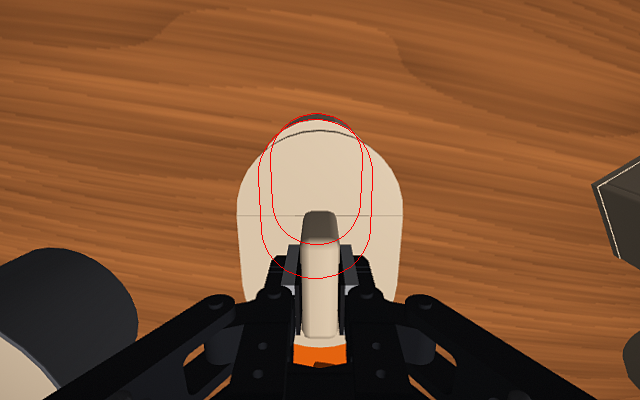

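Call:
move_arm(plan=[0,-0.02,-0.6,0,0,0,0,-0.02,-1.0,0,0,0,0,-0.02,-1.15,0,0,0,0,-0.02,-1.22,0,0,0,0,-0.02,-1.27,0,0,0,0,-0.02,-1.31,0,0,0,0,-0.02,-1.34,0,0,0,0,-0.02,-1.36,0,0,0,0,-0.02,-1.36,0,0,0])

```text
time_s: 17.4
eef_pos: [0.5191, -0.4244, 0.0812]
eef_rot: [0.0, -0.082, 0.997, -0.0]
wrist_force: [-0.9, 1.0, 4.7]
opening: 0.176
grasp_force: 59.8
```

Call:
move_arm(plan=[0,0,0,0,0,0,0,0,0,0,0,0,0,0,0,0,0,0,0,0,0,0,0,0,0,0,0.3,0,0,0,0,0,1.0,0,0,0,0,0,2.0,0,0,0,0,0,2.0,0,0,0], grip=55)

```text
time_s: 18.4
eef_pos: [0.5214, -0.4269, 0.1876]
eef_rot: [0.003, -0.082, 0.997, -0.005]
wrist_force: [0.0, -0.3, -0.2]
opening: 0.648
grasp_force: 0.0
```

Call:
move_arm(plan=[-0.1,1.2,0.2,0,0,0,-0.2,2.4,0.2,0,0,0,-0.4,3.6,0.2,0,0,0,-0.5,4.8,0.2,0,0,0,-0.6,6.0,0.2,0,0,0,-0.8,7.2,0.2,0,0,0,-0.9,8.4,0.2,0,0,0,-1.1,9.5,0,0,0,0,-1.1,9.98,-0.2,0,0,0,-1.1,9.98,-0.2,0,0,0])

```text
time_s: 19.65
eef_pos: [0.463, 0.0763, 0.1698]
eef_rot: [-0.001, -0.083, 0.997, 0.0]
wrist_force: [-0.3, -1.5, -0.1]
opening: 0.64
grasp_force: 0.0
```

```bash
python3 w.py w8.png lid_large .464 .0746 0
```

```text
19.7 [0.4636 0.0752 0.1704] [-2.000e-04 -8.250e-02  9.966e-01 -2.000e-04] [-0.18 -0.44  0.31]
```

View pics/w8.png

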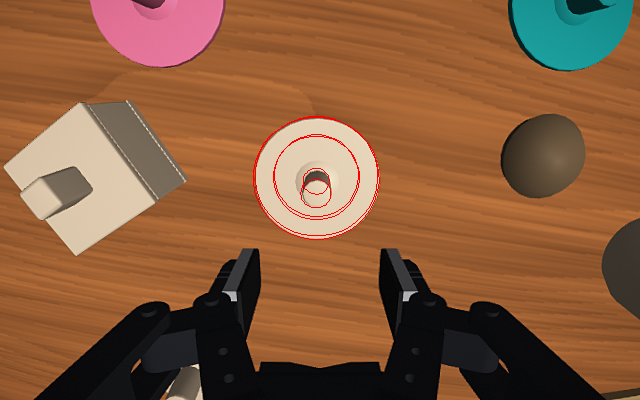

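Call:
move_arm(plan=[0,0,-1,0,0,0,0,0,-2,0,0,0,0,0,-2.6,0,0,0,0,0,-2.85,0,0,0,0,0,-2.85,0,0,0,0,0,-2.85,0,0,0])

```text
time_s: 20.45
eef_pos: [0.4654, 0.0744, 0.0292]
eef_rot: [0.001, -0.081, 0.997, -0.0]
wrist_force: [-0.2, 0.9, 0.7]
opening: 0.644
grasp_force: 0.0
```

Call:
move_arm(plan=[0,0,0,0,0,0,0,0,0,0,0,0,0,0,0,0,0,0,0,0,0,0,0,0,0,0,0,0,0,0,0,0,0,0,0,0], grip=0)

```text
time_s: 21.2
eef_pos: [0.4648, 0.0748, 0.0289]
eef_rot: [0.001, -0.082, 0.997, -0.0]
wrist_force: [-1.5, -0.1, 6.5]
opening: 0.258
grasp_force: 58.4
```

```bash
python3 - <<'E'
from h import *
a=ctrl.camera("scene");b=ctrl.camera("side")
print(ray(a,(520,200),0),ray(b,(168,146),0), ray(a,(530,168),.1),ray(b,(160,110),.1))
E
```

```text
[0.32911421 0.65790544 0.        ] [0.28183989 0.60737651 0.        ] [0.26575914 0.65175621 0.1       ] [0.3190147  0.68937019 0.1       ]
```

Call:
move_arm(plan=[0,0,0.5,0,0,0,0,0,1.5,0,0,0,0,0,2.6,0,0,0,0.1,1.2,2.7,0,0,0,0.2,2.4,2.7,0,0,0,0.3,3.6,2.7,0,0,0,0.4,4.7,2.7,0,0,0,0.52,5.7,2.7,0,0,0,0.52,6.2,2.7,0,0,0,0.52,6.2,2.7,0,0,0])

```text
time_s: 22.55
eef_pos: [0.4891, 0.3865, 0.1625]
eef_rot: [-0.0, -0.083, 0.997, -0.0]
wrist_force: [-0.6, -0.8, -1.2]
opening: 0.259
grasp_force: 59.1
```

```bash
python3 w.py w9.png pot_large .49 .4407 0
```

```text
22.6 [0.4893 0.3852 0.1624] [-3.000e-04 -8.240e-02  9.966e-01 -3.000e-04] [ 0.09 -1.44 -1.67]
```

View pics/w9.png

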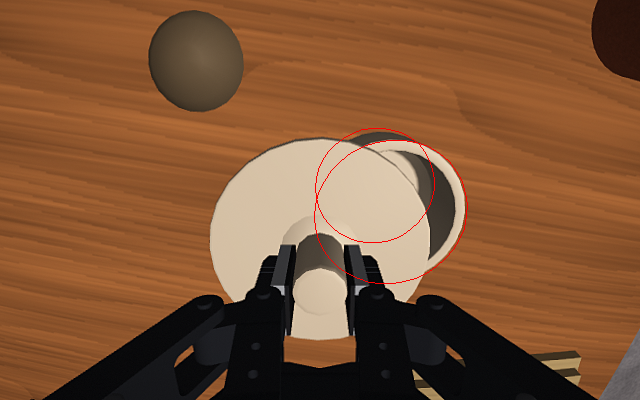

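Call:
move_arm(plan=[0.02,0.6,0,0,0,0,0.02,1.1,0,0,0,0,0.02,1.1,0,0,0,0,0.02,1.1,-0.5,0,0,0,0.02,1.1,-0.9,0,0,0,0.02,1.1,-1.0,0,0,0,0.02,1.1,-1.1,0,0,0])

```text
time_s: 23.48
eef_pos: [0.4913, 0.4395, 0.1079]
eef_rot: [0.0, -0.081, 0.997, 0.0]
wrist_force: [-0.3, -0.0, -1.5]
opening: 0.256
grasp_force: 59.2
```

Call:
move_arm(plan=[0,0,-0.06,0,0,0,0,0,-0.12,0,0,0,0,0,-0.17,0,0,0,0,0,-0.21,0,0,0,0,0,-0.24,0,0,0,0,0,-0.26,0,0,0,0,0,-0.26,0,0,0])

```text
time_s: 24.35
eef_pos: [0.4911, 0.44, 0.0961]
eef_rot: [0.0, -0.082, 0.997, 0.0]
wrist_force: [-2.2, -1.6, 5.9]
opening: 0.261
grasp_force: 59.8
```

Call:
move_arm(plan=[0,0,0,0,0,0,0,0,0,0,0,0,0,0,0,0,0,0,0,0,0,0,0,0,0,0,0.3,0,0,0,0,0,1.0,0,0,0,0,0,2.2,0,0,0,-1.0,-0.6,3.2,0,0,0,-2.0,-1,4.0,0,0,0,-2.0,-1,4.0,0,0,0], grip=55)

```text
time_s: 25.6
eef_pos: [0.3899, 0.3899, 0.2996]
eef_rot: [0.003, -0.082, 0.997, 0.002]
wrist_force: [0.3, 0.8, -0.1]
opening: 0.642
grasp_force: 0.0
```

```bash
python3 - <<'E'
from h import *
P={"large":(.49,.4407,0,67),"small":(.6516,-.0113,0,52),"square":(.4811,-.1091,.7135,57),"oval":(.5188,-.4235,.1643,52)}
v=[]
for n,(a,b,cc,d) in (("scene",(120,290,150,500)),("side",(110,330,180,530))):
    c=ctrl.camera(n);i=c["pixels"].copy()
    for k,(x,y,w,z) in P.items():
        s=cv2.resize(sil(c,"lid_"+k,(x,y,w),(1600,2560),z/1000),(640,400),interpolation=cv2.INTER_AREA)
        kk,_=cv2.findContours(s,0,1);cv2.drawContours(i,kk,-1,(255,0,0),1)
    v.append(i[a:b,cc:d])
cv2.imwrite("pics/end.png",cv2.resize(np.vstack(v)[:,:,::-1],None,fx=1.5,fy=1.5))
E
```

```text
(no output)
```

View pics/end.png

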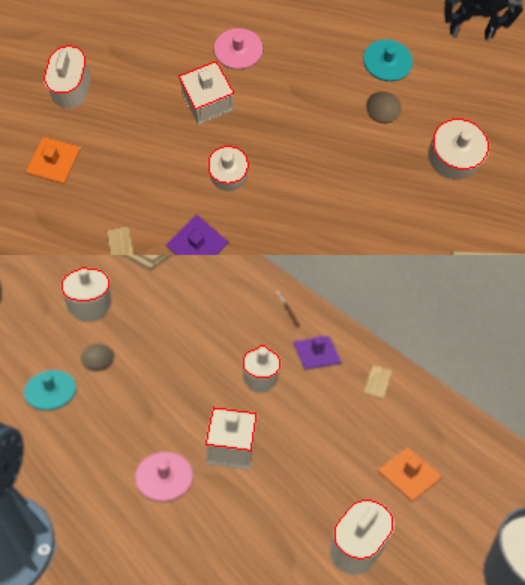

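All four lids match their predicted seated outlines in both views, level and aligned. The stone and the look-alikes have not moved.

```bash
python3 -c "
from bench import ctrl
print(ctrl.hand_in())"
```

```text
the job is handed in; nothing more can be done
None
```

All four lids are seated level and lined up on their matching pots. The stone and the look-alikes were left alone, and the job was handed in at about 26 s of the 118 s allowed; no verdict came back.

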